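# Draw up a cam-lock board joint

### The arm

A 6-joint arm with a two-finger parallel gripper is mounted at the origin on a cart in front of the work surface, level with it; the furniture and walls round the work are solid. World frame = base frame: x ahead of the robot, y to its left, z up, the work surface at z = 0. Lengths are in m, angles in rad, forces in N, time in s.
With the tool pointing down it reaches from about 0.3 to 0.775 m from the base axis. Payload 14.6 kg.
Tool frame: the origin (TCP) lies midway between the tips of the shut fingers; the grasp point (between the pads) lies 19 mm behind it (ctrl.pinch_z is the distance from the TCP to the grasp point, in m); z points along the fingers, y is the line along which they close (so a half turn about z gives the same grasp; the last joint's range is limited). The gripper opens to 94 mm and grips with 3 to 60 N. Pads are 16 mm wide; open, the fingers measure 119 mm over their backs; the gripper's body (75 mm by 177 mm) begins 78 mm behind the grasp point.
Start: joints at [1.249, 0.3, 1.521, -0, 1.321, -0.067], TCP at [0.139, 0.532, 0.205] pointing down, gripper open.
Joint ranges: [-3.03, 3.03], [-0.79, 2.21], [0.23, 2.52], [-1.04, 4.18], [0, 3.07], [-2.55, 2.55]. Speed limits (rad/s): [2.22, 2.22, 2.57, 3.14, 3.14, 3.14].

### API

Orientations are given as [roll, pitch, yaw] about the fixed x, y, z axes, in that order (R = Rz(yaw) Ry(pitch) Rx(roll)).
In Python, from station import ctrl gives the robot as it stands.
- The arm moves only by the tool jog_arm, never from a script. Its argument "motion" is a list of rows, each a list of 7 numbers: the shift along the tool's x, y, z in m, then the turn, a rotation vector about the tool's x, y, z in rad, then the opening, from -1 (shut) to 1 (fully open). In form: [[tx, ty, tz, rx, ry, rz, gripper], ...]. A call has 1 to 5 rows; each row shifts and turns the commanded pose from where the row before left it, along the tool's axes as they then stand; what a row does not reach is not made up. A row lasts 1/10 s, in which the tool goes at most 50 mm and 8.59 degrees, less where a joint would pass 70% of its speed; a pose out of reach is approached as far as the arm can. A call is refused whole if a number of a shift passes 0.05 or a number of a turn 0.15, either way. A call with a gripper value outside its range is refused whole. The fingers move at their own pace and stop on an object; "squeeze" is the grip in N (left out, the last holds). Time passes only in rows, so rows that do not move let the fingers close. It gives the time, the measured TCP pose, the force, the opening and the grip force at its end, in the units of the state.
- ctrl.get_obs(): the state, without advancing time (a new reading comes with each control period).
- ctrl.camera(name): name is "scene" or "top" or "wrist"; returns the picture (480x640x3 uint8, red, green, blue); there is no depth.
- ctrl.camera_model(name): a dict with "intrinsics" (3x3 intrinsics, pixels), "k1" (the pictures are not rectified: a ray, as slopes to the right and down, at radius r is drawn at 1 + k1 r^2 times it, then the intrinsics apply), "rvec" (rotation vector, rad) and "tvec" (3), from world to camera coordinates, as OpenCV has them. Camera axes: x right, y down, z forward; pixel columns grow to the right and rows downward; lengths in m; the calibration is good to about 2 mm. A picture is of the moment at which its call begins: read the wrist's pose just before it. camera_model takes no time and is no camera call; for the wrist camera it gives the pose at the moment of the call.
- ctrl.hand_in(): hands the job in; it is judged then, once.
The state is a dict: "time_s": time; "qpos": joint angles; "joint_vel": joint speeds; "tau": joint torques, N m; "ee_pos": TCP position; "eef_rot": TCP orientation; "force": force on the tool from outside, world axes, zero at the start; "moment": the same for the moment, N m; "grip_width": finger opening in m; "grip_force": force on a finger pad.
Only numpy, scipy, OpenCV 4.12 (cv2) and the standard library are available. Lean on these libraries where they do the work, as an engineer would, in place of code of your own. Each camera call takes 0.05 s, during which the arm holds its last target. There are 200 camera calls.

### The job

Push the loose rail along its cradle up to the upright board so that its bolt head goes into the open cam, then take the stubby driver out of its holder, seat its blade in the slot of the cam disc and turn the disc clockwise until the joint pulls up snug: stop as soon as you feel it come up tight, and do not force it. Put the driver back upright in its holder. Work gently, turn the cam only with the driver, and leave the other tools where they lie.

Things in the scene. Friction and masses are not known exactly. Their poses are not given: they have to be found in the camera images.
- upright: Fixed upright board, pale wood lying flat, 94 (x) x 130 (y) x 44 mm high, a round steel cam disc in its top. Origin on the table under the cam's axis. Its level x axis points from the rail to the board: the rail is pushed along +x. Joint face at x = -32 mm; two black rubber buffers, 12 mm across, stand 6 mm proud of it, spring back and press 0.7 N per mm.
- cam_disc: Steel cam disc, 52 mm across; origin at the centre of its top face, 46 mm above the table (2 mm proud of the board), z up. A straight slot runs through the centre along the disc's own y axis: 20.5 mm long, 6 mm wide, 8 mm deep, flat bottom. It turns about z with joint cam. A hidden spiral wall below it catches the bolt head and pulls it in, 6 mm per rad.
- cam (a joint): Turn of the cam in rad, clockwise from above; starts at 0 to 0.15, end stop 1.75. Free turning takes 0.1 N m. It comes up tight somewhere from 0.5 to 1.45 rad (how the bolt was set cannot be seen): torque climbs from at most 0.28 N m (buffers only) to about 0.4 at a good snug clamp, some 0.1 rad further; at about 0.55 N m the bolt is overloaded. The cam stays where left.
- rail (a joint): Slide of the loose rail in m towards the upright: starts at 0 to 0.011, home stop at 0.024. Pushing takes about 2 N until it meets the rubber buffers 0.4 to 5.8 mm before home; there the bolt head is far enough into the cam. The last millimetres are the cam's work: when let go, the buffers push the rail back a little.
- rail_end (a point): Centre of the rail's flat end face towards the robot, 26 mm above the table; the face is 102 mm wide (along the upright's y), 9 to 43 mm above the table. The rail is a pale wooden block 75 mm long between two guide strips 32 mm high (130 mm over both) on a base board 8 mm high from 35 to 120 mm before the upright's origin. Push here along the upright's +x.
- bolt_head (a point): Centre of the bolt head, an upright steel pin 7 mm across and 22 mm high on the rail's bolt, 23 mm above the table. It is caught by the cam only when it is nearer than 17.2 mm to the cam's axis.
- rail_board: The loose rail itself with its steel bolt; origin on the table level under the middle of its joint face (the face towards the upright).
- driver: Stubby flat-blade driver, 112 mm long, 0.10 to 0.17 kg, standing blade down in its holder. Origin at the blade's tip, z along the shaft towards the handle. The blade is 16 mm wide along its own y axis and 3.2 mm thick along x (15 x 2.2 mm over the last 3 mm). In the slot it has about 0.2 rad of play each way. Shank 9 mm across, handle from 50 to 112 mm above the tip.
- driver_handle (a point): Centre of the driver's black six-sided handle, 80 mm above the tip. 30 mm across the flats; the flats face along the driver's own x axis and every 60 degrees from it, from 52 to 108 mm above the tip.
- driver_tip (a point): Tip of the driver's blade.
- holder_mouth (a point): Centre of the round hole in the top of the driver's holder, a fixed dark wooden block 66 x 66 x 56 mm; the hole is 23 mm across, right through, slightly chamfered. The mouth is 56 mm above the table. The driver hangs with the underside of its handle (50 mm above the tip) on the block's top, the tip 6 mm above the table.
- pipe_fitting: Bystander, fixed: cast pipe coupling standing on end, 69 mm across, 75 mm high.
- screwdriver_worn: Bystander: long screwdriver lying down, 226 mm.
- notched_block: Bystander: notched hardwood block, 125 mm long.
- wrench_small: Bystander: dark adjustable wrench, 227 mm.
- cold_chisel: Bystander: cold chisel, 150 mm.
- beam_clip: Bystander: cast beam clip, 71 x 80 mm.
There are look-alikes about, which are no part of the job. Leave any purple or red look-alike of the driver alone.

How it is judged:
On the way, in this order (a step that is already met when the one before it is completed fails the run):
1. the rail is pushed up, its bolt head well inside the cam's mouth, the cam still open (x of bolt_head in the frame of upright above -0.0172 m and value of joint cam below 0.3 rad), for 0.2 s.
2. the driver's blade is seated at least 4 mm deep in the slot of the cam disc (z of driver_tip in the frame of cam_disc below -0.004 m and horizontal distance between driver_tip and cam_disc below 0.005 m and angle between driver's own z axis and vertical below 0.12 rad), for 0.2 s.
3. the cam is turned with the driver until it clamps the bolt head with more than 14 N and the rail is home (value of joint rail above 0.023 m and contact force between rail_board and cam_disc above 14 N), for 0.2 s.
At the end, for the whole second after the job is handed in: The rail is home (within 1 mm of its stop), the cam grips the bolt head with 14 to 42 N and stays so, and the driver stands in its holder again, upright within 0.12 rad, its handle resting on the block within 6 mm, everything at rest (all of step 3 and horizontal distance between driver_tip and holder_mouth below 0.01 m and z of driver_tip in the frame of holder_mouth below -0.044 m and angle between driver's own z axis and vertical below 0.12 rad and linear speed of driver below 0.02 m/s and velocity of joint cam below 0.05 rad/s); the robot touches nothing.
It fails at once if the bolt is overloaded: the cam pulls on it with more than 42 N (contact force between rail_board and cam_disc above 42 N).
It fails at once if the cam disc is touched by the robot itself (contact force between the arm and cam_disc above 1 N).
It fails at once if the cam disc is touched by the fingers (contact force between the fingers and cam_disc above 1 N).
It fails at once if the driver, not in the slot, is pressed on the cam disc or the upright board with more than 30 N (contact force between driver and upright above 30 N and z of driver_tip in the frame of cam_disc above -0.002 m).
It fails at once if a bystander is moved more than 30 mm (distance of any of screwdriver_worn, notched_block, wrench_small, cold_chisel, beam_clip from where it was at the start of the episode above 0.03 m).
It also fails if it takes over 72 s, if anything falls off the work surface, if the arm or the gripper's body presses on something with over 40 N, if the wrist force passes 120 N, or if a joint passes its speed limit or range.

## Working session

There is one attempt and no reset: what is moved stays moved. The work goes in short steps, Python scripts to look and compute and a tool call to move; the robot and the scene stay as the last step left them, time stands still between calls to the robot, and variables do not carry over. Pictures are saved under pics/ and viewed, at most 10 in all, crops included, and the job is handed in when it is done.

Besides the shell and the picture viewer there is one more tool, called after "Emit:" by a JSON object that holds its "method" and its "body". jog_arm: Moves the arm, as the interface text tells. Its arguments: {"type":"object","properties":{"motion":{"type":"array"},"squeeze":{"type":"number"}},"required":["motion"]}

```bash
ls; mkdir -p pics; cat > h.py <<'E'
import numpy as np, cv2
from station import ctrl
def save(name,cam):
    im=ctrl.camera(cam); cv2.imwrite('pics/'+name+'.png',im[:,:,::-1]); return im
def model(cam):
    m=ctrl.camera_model(cam); K=np.array(m['intrinsics']);R=cv2.Rodrigues(np.array(m['rvec'],float))[0];t=np.array(m['tvec'],float).ravel()
    return K,m['k1'],R,t
def ray(cam,uv,M=None):
    K,k1,R,t=M or model(cam)
    p=cv2.undistortPoints(np.array(uv,float).reshape(-1,1,2),K,np.array([k1,0,0,0.]))[:,0]
    d=np.c_[p,np.ones(len(p))]@R
    return -R.T@t,d
def onz(cam,uv,z,M=None):
    c,d=ray(cam,uv,M); return c+d*((z-c[2])/d[:,2])[:,None]
def proj(cam,P,M=None):
    K,k1,R,t=M or model(cam)
    return cv2.projectPoints(np.array(P,float).reshape(-1,1,3),cv2.Rodrigues(R)[0],t,K,np.array([k1,0,0,0.]))[0][:,0]
E
python3 - <<'E'
from h import *
for n in('top','scene'):
    save(n+'0',n); K,k,R,t=model(n); print(n,K[0,0],k,-R.T@t)
o=ctrl.get_obs(); print({k:np.round(v,3) for k,v in o.items()}, ctrl.pinch_z)
E
```

```text
pics
top 567.9941883540242 -0.0773171896621171 [ 0.37524996 -0.11061852  1.38124027]
scene 572.9562601005308 0.058360677821506696 [ 0.02205166 -1.15341726  1.12901562]
{'time_s': np.float64(0.1), 'qpos': array([ 1.249,  0.3  ,  1.522,  0.   ,  1.321, -0.067]), 'joint_vel': array([-0.   , -0.001, -0.003, -0.   ,  0.001,  0.001]), 'tau': array([ 3.0000e-03, -5.3265e+01, -3.5328e+01,  7.1000e-02,  2.4000e-02,
       -0.0000e+00]), 'ee_pos': array([0.139, 0.532, 0.205]), 'eef_rot': array([-3.141, -0.   ,  2.887]), 'force': array([-0.508, -0.947,  0.229]), 'moment': array([0.021, 0.052, 0.036]), 'grip_force': np.float64(0.0), 'grip_width': np.float64(0.094)} 0.0188
```

View pics/top0.png

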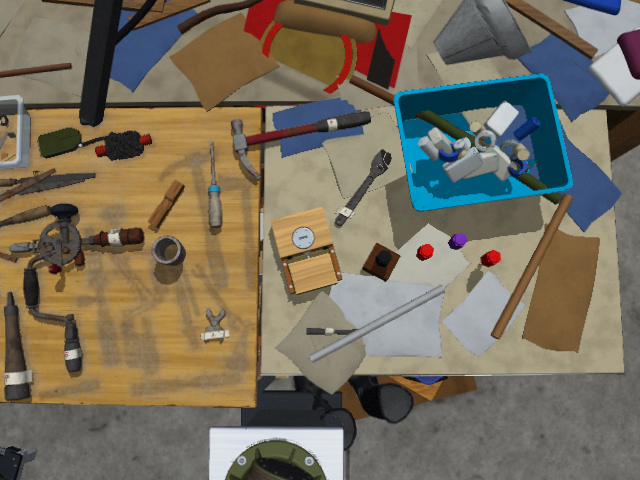

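View pics/scene0.png

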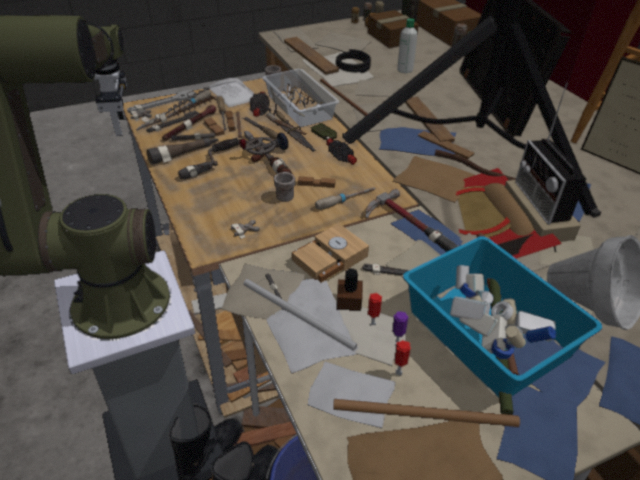

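The top view shows the upright with its cam at about (303,238) and the rail at (312,275). The driver candidates are the black handle in the dark block (380,260), red (426,252), purple (458,241) and red (491,258). The description says black in the dark holder, so I choose (380,260) and check it in a close crop.

```bash
python3 - <<'E'
from h import *
im=cv2.imread('pics/top0.png')
c=im[195:305,260:410]; cv2.imwrite('pics/crop1.png',cv2.resize(c,None,fx=5.3,fy=5.3,interpolation=cv2.INTER_CUBIC))
print(onz('top',[(303,238)],.046),onz('top',[(380,255)],.118))
E
```

```text
[[ 0.59813664 -0.06336385  0.046     ]] [[ 0.54802688 -0.23915989  0.118     ]]
```

View pics/crop1.png

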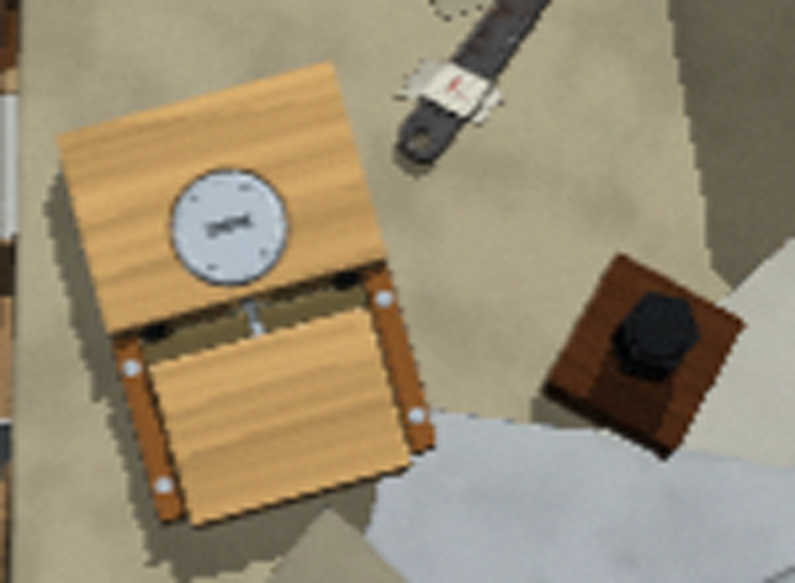

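The crop confirms the choice: a black hexagonal handle stands in the dark block at crop (656,335). It also shows the board corners, the disc at (229,226) and the rail's end edge from (195,524) to (411,463).

```bash
python3 - <<'E'
from h import *
f=lambda L,z:onz('top',np.array(L)/5.3+[260-.4,195-.4],z)
u=f([(58,137),(330,63),(385,262),(110,333)],.044)
print(u.round(4)); print([np.linalg.norm(u[i]-u[(i+1)%4]).round(4) for i in range(4)])
d=f([(229,226),(205,229),(252,222)],.046);print('disc',d.round(4))
ax=(u[0]+u[1]-u[2]-u[3])[:2]; print('yaw',np.arctan2(ax[1],ax[0]), np.arctan2(*(u[3]-u[2])[[1,0]])-np.pi/2)
r=f([(150,362),(365,308),(411,463),(195,524)],.043);print('rail',r.round(4),[np.linalg.norm(r[i]-r[(i+1)%4]).round(4) for i in range(4)])
h=f([(622,254),(745,323),(667,459),(543,388)],.056);print('hold',h.round(4),[np.linalg.norm(h[i]-h[(i+1)%4]).round(4) for i in range(4)],h.mean(0))
print('handle top',f([(656,335)],.118))
K,k,R,t=model('wrist');o=ctrl.get_obs();from scipy.spatial.transform import Rotation as Q
T=Q.from_euler('xyz',o['eef_rot']).as_matrix();print('cam in tool',T.T@(-R.T@t-o['ee_pos']),(R@T).round(2),K[0,0])
E
```

```text
[[ 0.6409  0.015   0.044 ]
 [ 0.6755 -0.108   0.044 ]
 [ 0.5841 -0.1331  0.044 ]
 [ 0.5515 -0.0099  0.044 ]]
[np.float64(0.1278), np.float64(0.0947), np.float64(0.1275), np.float64(0.0928)]
disc [[ 0.6    -0.0629  0.046 ]
 [ 0.5986 -0.0521  0.046 ]
 [ 0.6018 -0.0732  0.046 ]]
yaw 0.26916232778053806 0.2587633587565108
rail [[ 0.5386 -0.0279  0.043 ]
 [ 0.5634 -0.1241  0.043 ]
 [ 0.4937 -0.1448  0.043 ]
 [ 0.4661 -0.0487  0.043 ]] [np.float64(0.0994), np.float64(0.0727), np.float64(0.0999), np.float64(0.0754)]
hold [[ 0.5862 -0.2386  0.056 ]
 [ 0.5554 -0.2931  0.056 ]
 [ 0.4946 -0.2576  0.056 ]
 [ 0.526  -0.203   0.056 ]] [np.float64(0.0626), np.float64(0.0704), np.float64(0.063), np.float64(0.07)] [ 0.54055786 -0.2480627   0.056     ]
handle top [[ 0.54169135 -0.24667806  0.118     ]]
cam in tool [ 0.06697754  0.00071787 -0.17948867] [[ 0.    1.   -0.  ]
 [-0.97  0.   -0.23]
 [-0.23  0.    0.97]] 338.26300485969443
```

Everything agrees: the sizes match within 3 mm, the upright's yaw is about 0.264 and the disc is at (0.600,-0.063). I'll move to a wrist view over both parts and shut the fingers for pushing.

Emit:
{"method": "jog_arm", "body": {"motion": [[-0.0335,-0.0328,0,0,0,0,-1],[-0.0335,-0.0328,0,0,0,0,-1],[-0.0335,-0.0328,0,0,0,0,-1],[-0.0335,-0.0328,0,0,0,0,-1],[-0.0335,-0.0328,0,0,0,0,-1]], "squeeze": 30}}

```text
time_s: 0.6
ee_pos: [0.2598, 0.3296, 0.2053]
eef_rot: [-3.141, -0.0, 2.887]
force: [1.4, 0.9, 0.2]
grip_width: 0.0573
grip_force: 0.0
```

Emit:
{"method": "jog_arm", "body": {"motion": [[-0.0335,-0.0328,0,0,0,0,-1],[-0.0335,-0.0328,0,0,0,0,-1],[-0.0335,-0.0328,0,0,0,0,-1],[-0.0335,-0.0328,0,0,0,0,-1],[-0.0335,-0.0328,0,0,0,0,-1]]}}

```text
time_s: 1.1
ee_pos: [0.3806, 0.1285, 0.2055]
eef_rot: [3.141, 0.0, 2.887]
force: [1.0, 0.7, 0.4]
grip_width: 0.0174
grip_force: 0.0
```

Emit:
{"method": "jog_arm", "body": {"motion": [[-0.0335,-0.0328,0,0,0,0,-1],[-0.0335,-0.0328,0,0,0,0,-1],[-0.0335,-0.0328,0,0,0,0,-1],[-0.0335,-0.0328,0,0,0,0,-1],[-0.0335,-0.0328,0,0,0,0,-1]]}}

```text
time_s: 1.6
ee_pos: [0.5014, -0.0725, 0.2052]
eef_rot: [3.142, -0.0, 2.886]
force: [0.3, 0.3, -0.5]
grip_width: 0.0002
grip_force: 0.0
```

Emit:
{"method": "jog_arm", "body": {"motion": [[0,0,0,0,0,-0.13,-1],[0,0,0,0,0,-0.13,-1],[0,0,0,0,0,-0.13,-1],[0,0,0,0,0,-0.13,-1],[0,0,0,0,0,0,-1]]}}

```text
time_s: 2.1
ee_pos: [0.5008, -0.0705, 0.2052]
eef_rot: [3.141, -0.0, -2.874]
force: [-0.1, 0.3, -0.5]
grip_width: 0.0001
grip_force: 0.0
```

```bash
python3 - <<'E'
from h import *
M=model('wrist');save('w1','wrist');o=ctrl.get_obs();print(o['ee_pos'],o['eef_rot'],o['qpos'],o['time_s'],o['force'])
np.savez('w1M.npz',K=M[0],k=M[1],R=M[2],t=M[3])
print(proj('wrist',[[.6,-.063,.046],[.541,-.247,.118],[.48,-.0965,.043]],M))
E
```

```text
[ 0.50077356 -0.07051509  0.2052189 ] [ 3.14132810e+00 -4.52499562e-04 -2.87914755e+00] [-2.12344078e-01  2.01684322e-01  1.64427265e+00  2.95417711e-05
  1.29615908e+00 -2.04559347e+00] 2.15 [-0.02705304  0.20590419  0.32569624]
[[307.44593478 314.17694966]
 [105.76767176 233.8789517 ]
 [305.51457938 199.41384457]]
```

View pics/w1.png

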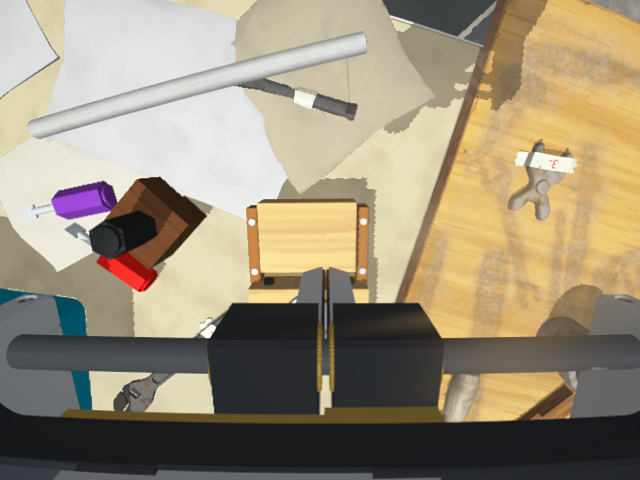

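The wrist view puts the black handle at (107,238), against a predicted (106,234), so the calibration agrees. The rail is square to the image at (250–360, 200–290), so the yaw is right. Next I go behind the rail and down.

Emit:
{"method": "jog_arm", "body": {"motion": [[0.031,-0.01,0,0,0,0,-1],[0.031,-0.0096,0,0,0,0,-1],[0,0,0.045,0,0,0,-1],[0,0,0.045,0,0,0,-1],[0,0,0.045,0,0,0,-1]]}}

```text
time_s: 2.65
ee_pos: [0.4461, -0.1058, 0.0693]
eef_rot: [-3.141, 0.001, -2.881]
force: [0.7, -0.1, 0.2]
grip_width: 0.0008
grip_force: 0.0
```

Emit:
{"method": "jog_arm", "body": {"motion": [[0,0,0.03,0,0,0,-1],[0,0,0.015,0,0,0,-1],[0,0,0,0,0,0,-1],[-0.008,0,0,0,0,0,-1],[-0.008,0,0,0,0,0,-1]]}}

```text
time_s: 3.15
ee_pos: [0.463, -0.1016, 0.0267]
eef_rot: [-3.14, 0.002, -2.878]
force: [-0.2, -0.1, -0.4]
grip_width: 0.0007
grip_force: 0.0
```

Emit:
{"method": "jog_arm", "body": {"motion": [[-0.003,0,0,0,0,0,-1],[-0.003,0,0,0,0,0,-1],[-0.002,0,0,0,0,0,-1],[0,0,0,0,0,0,-1],[0,0,0,0,0,0,-1]]}}

```text
time_s: 3.65
ee_pos: [0.4693, -0.0994, 0.0255]
eef_rot: [3.142, -0.0, -2.876]
force: [0.4, -0.3, -0.7]
grip_width: 0.0001
grip_force: 0.0
```

Emit:
{"method": "jog_arm", "body": {"motion": [[-0.002,0,0,0,0,0,-1],[-0.002,0,0,0,0,0,-1],[-0.002,0,0,0,0,0,-1],[-0.002,0,0,0,0,0,-1],[-0.002,0,0,0,0,0,-1]]}}

```text
time_s: 4.15
ee_pos: [0.4791, -0.0967, 0.0254]
eef_rot: [3.142, -0.0, -2.876]
force: [-1.4, 0.2, 0.8]
grip_width: 0.0003
grip_force: 0.7
```

Emit:
{"method": "jog_arm", "body": {"motion": [[-0.001,0,0,0,0,0,-1],[-0.001,0,0,0,0,0,-1],[-0.001,0,0,0,0,0,-1],[-0.001,0,0,0,0,0,-1],[0,0,0,0,0,0,-1]]}}

```text
time_s: 4.65
ee_pos: [0.483, -0.0957, 0.0254]
eef_rot: [-3.142, 0.0, -2.876]
force: [-0.2, 0.5, 0.1]
grip_width: 0.0003
grip_force: 0.0
```

Emit:
{"method": "jog_arm", "body": {"motion": [[-0.001,0,0,0,0,0,-1],[-0.001,0,0,0,0,0,-1],[-0.001,0,0,0,0,0,-1],[0,0,0,0,0,0,-1],[0,0,0,0,0,0,-1]]}}

```text
time_s: 5.15
ee_pos: [0.4858, -0.0949, 0.0254]
eef_rot: [-3.142, 0.0, -2.876]
force: [-0.1, 0.7, -0.1]
grip_width: 0.0006
grip_force: 0.4
```

```bash
python3 - <<'E'
from h import *
im=save('t2','top')[:,:,::-1]; o=ctrl.get_obs();print(o['force'],o['moment'],o['ee_pos'])
a=cv2.resize(im[195:305,260:350],None,fx=4.4,fy=4.4,interpolation=cv2.INTER_CUBIC)
w=save('w2','wrist')[:,:,::-1]; w=cv2.resize(w[120:400,200:420],None,fx=1.72,fy=1.72)
h=max(a.shape[0],w.shape[0]);P=lambda x:cv2.copyMakeBorder(x,0,h-x.shape[0],0,0,cv2.BORDER_CONSTANT)
cv2.imwrite('pics/c2.png',np.hstack([P(a),P(w)]))
E
```

```text
[-0.60762254  0.03472185 -1.10219873] [ 0.10380941  0.153499   -0.00681371] [ 0.48580483 -0.09492772  0.02543836]
```

View pics/c2.png

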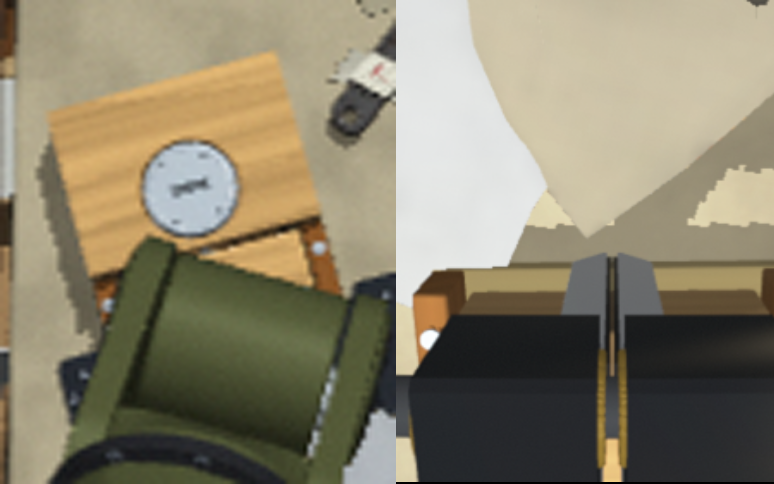

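The rail has moved: its front edge is now within a few mm of the joint face (crop about (200–305, 230–250)). I'll continue until the buffers show in the force.

Emit:
{"method": "jog_arm", "body": {"motion": [[-0.001,0,0,0,0,0,-1],[-0.001,0,0,0,0,0,-1],[0,0,0,0,0,0,-1]]}}

```text
time_s: 5.55
ee_pos: [0.4877, -0.0944, 0.0254]
eef_rot: [3.141, -0.0, -2.876]
force: [-3.4, 0.1, 0.9]
grip_width: 0.0005
grip_force: 1.5
```

Emit:
{"method": "jog_arm", "body": {"motion": [[-0.001,0,0,0,0,0,-1],[-0.001,0,0,0,0,0,-1],[0,0,0,0,0,0,-1]]}}

```text
time_s: 5.85
ee_pos: [0.4887, -0.0941, 0.0254]
eef_rot: [3.141, -0.002, -2.876]
force: [-10.7, -2.9, 7.8]
grip_width: 0.0004
grip_force: 5.8
```

Force has jumped, and the TCP is at upright x = -115.6 mm, where home was predicted, so the rail is pushed up. I'll back off, rise and look at the slot and handle together.

Emit:
{"method": "jog_arm", "body": {"motion": [[0.002,0,0,0,0,0,-1],[0.008,0,0,0,0,0,-1],[0.012,0,0,0,0,0,-1],[0,0,-0.04,0,0,0,-1],[0,0,-0.046,0,0,0,-1]]}}

```text
time_s: 6.35
ee_pos: [0.4667, -0.0997, 0.1114]
eef_rot: [3.14, -0.003, -2.877]
force: [0.2, -0.3, 0.5]
grip_width: 0.0008
grip_force: 0.0
```

Emit:
{"method": "jog_arm", "body": {"motion": [[0,0,-0.048,0,0,0,0.1],[0,0,-0.046,0,0,0,0.1],[-0.038,-0.0234,0,0,0,0,0.1],[-0.038,-0.0234,0,0,0,0,0.1],[-0.038,-0.0234,0,0,0,0,0.1]]}}

```text
time_s: 6.85
ee_pos: [0.5978, -0.1383, 0.2062]
eef_rot: [-3.141, 0.002, -2.877]
force: [-1.0, -0.2, 1.1]
grip_width: 0.037
grip_force: 0.0
```

Emit:
{"method": "jog_arm", "body": {"motion": [[-0.038,-0.0234,0,0,0,0,0.1],[0,0,0,0,0,0,0.1],[0,0,0,0,0,0,0.1]]}}

```text
time_s: 7.15
ee_pos: [0.6392, -0.1505, 0.2041]
eef_rot: [3.141, -0.001, -2.877]
force: [-0.1, -0.1, 0.4]
grip_width: 0.0517
grip_force: 0.0
```

```bash
python3 - <<'E'
from h import *
M=model('wrist');im=save('w3','wrist')[:,:,::-1];o=ctrl.get_obs();print(o['ee_pos'],o['eef_rot'],o['qpos'],o['time_s'])
np.savez('w3M.npz',K=M[0],k=M[1],R=M[2],t=M[3])
p=proj('wrist',[[.6,-.063,.046],[.541,-.247,.118]],M);print(p)
cs=[]
for q in p.round().astype(int):
    x=max(0,min(640-100,q[0]-50));y=max(0,min(480-100,q[1]-50));print(x,y);cs.append(cv2.resize(im[y:y+100,x:x+100],None,fx=4,fy=4,interpolation=cv2.INTER_CUBIC))
cv2.imwrite('pics/c3.png',np.hstack(cs))
E
```

```text
[ 0.63883525 -0.15022862  0.20511279] [ 3.14118911e+00 -5.07416676e-04 -2.87654849e+00] [-2.86795229e-01  5.43455523e-01  1.18014261e+00  7.85323795e-05
  1.41863817e+00 -2.12264754e+00] 7.2
[[418.41941633 212.06192562]
 [233.31990586  85.64029175]]
368 162
183 36
```

View pics/c3.png

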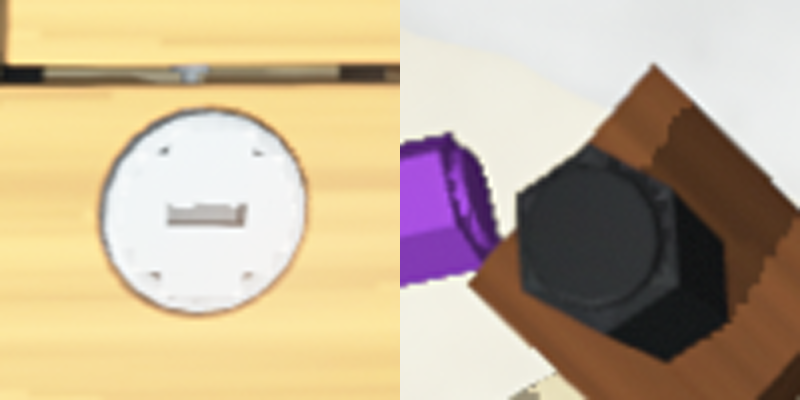

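The crop shows the disc centred near (203,211) with its slot nearly horizontal (167–246, 203–226). The black hexagon's top vertices run (517,193), (590,148), (675,190), (680,288), (605,335), (522,285).

```bash
python3 - <<'E'
from h import *
z=np.load('w3M.npz');M=(z['K'],float(z['k']),z['R'],z['t'])
f=lambda L,o,h:onz('wrist',(np.array(L,float)+.5)/4-.5+o,h,M)
im=cv2.imread('pics/w3.png')
hsv=cv2.cvtColor(im,cv2.COLOR_BGR2HSV);m=((hsv[...,1]<45)&(hsv[...,2]>120)).astype(np.uint8);k=np.zeros_like(m);k[180:250,385:450]=m[180:250,385:450]
c=max(cv2.findContours(k,0,1)[0],key=cv2.contourArea);e=cv2.fitEllipse(c);print(e)
w=onz('wrist',c[:,0].astype(float),.046,M);(cc),r=cv2.minEnclosingCircle(w[:,:2].astype(np.float32));print('disc',cc,r, onz('wrist',[e[0]],.046,M))
s=f([(167,204),(246,203),(246,225),(167,226)],[368,162],.046);print('slot',s.round(4),s.mean(0),'ydir',np.arctan2(*((s[0]+s[3]-s[1]-s[2])[[1,0]])),np.linalg.norm(s[0]-s[1]))
H=np.array([(517,193),(590,148),(675,190),(680,288),(605,335),(522,285)])-[400,0]
h=f(H,[183,36],.114);ctr=h.mean(0);d=h-ctr;print('hex',ctr,np.hypot(*d[:,:2].T),np.degrees(np.arctan2(d[:,1],d[:,0])))
e=f([(470,284),(655,65),(800,207)],[183,36],.056) if 0 else f(np.array([(470,284),(655,65)])-[400,0],[183,36],.056);print('hold',e,np.linalg.norm(e[0]-e[1]))
for n,p in(('edge',[(0,82),(399,82)]),):
  g=f(p,[368,162],.044);print(n,g,np.arctan2(*((g[1]-g[0])[[1,0]])))
E
```

```text
((418.3047180175781, 214.32777404785156), (48.4776725769043, 51.028831481933594), 52.84682846069336)
disc (0.6023385524749756, -0.0621148943901062) 0.02617930993437767 [[ 0.60222596 -0.0623664   0.046     ]]
slot [[ 0.603  -0.0717  0.046 ]
 [ 0.5974 -0.0524  0.046 ]
 [ 0.6027 -0.0505  0.046 ]
 [ 0.6083 -0.0699  0.046 ]] [ 0.60286632 -0.06111753  0.046     ] ydir -1.290472395623325 0.020121752673188997
hex [ 0.54770998 -0.24753464  0.114     ] [0.01719228 0.01636196 0.01730384 0.0174884  0.01714509 0.01689208] [-104.87418824 -162.39262815  135.66811751   75.26526349   16.67642444
  -47.02907242]
hold [[ 0.55862458 -0.29150349  0.056     ]
 [ 0.50209889 -0.26031034  0.056     ]] 0.06456133363683782
edge [[ 0.58506143 -0.12101299  0.044     ]
 [ 0.55825558 -0.02431084  0.044     ]] 1.8412068942106659
```

Disc and slot agree at (0.602,-0.062), with the slot parallel to the joint face (cam about 0). The handle's x differs by 6 mm between the two views, so I'll look again with the camera right over it.

Emit:
{"method": "jog_arm", "body": {"motion": [[0.028,-0.0345,0,0,0,0,0.1],[0.028,-0.0345,0,0,0,0,0.1],[0,0,0,0,0,0,0.1],[0,0,0,0,0,0,0.1]]}}

```text
time_s: 7.6
ee_pos: [0.6026, -0.2318, 0.2067]
eef_rot: [-3.141, 0.001, -2.878]
force: [0.8, 1.2, 1.3]
grip_width: 0.0515
grip_force: 0.0
```

```bash
python3 - <<'E'
from h import *
M=model('wrist');im=save('w4','wrist')[:,:,::-1];o=ctrl.get_obs();print(o['ee_pos'],o['eef_rot'],o['time_s'])
np.savez('w4M.npz',K=M[0],k=M[1],R=M[2],t=M[3])
p=proj('wrist',[[.545,-.247,.118]],M);print(p);q=p[0].astype(int)
x,y=q[0]-70,max(0,q[1]-70);print(x,y);cv2.imwrite('pics/c4.png',cv2.resize(im[y:y+140,x:x+140],None,fx=4,fy=4,interpolation=cv2.INTER_CUBIC))
E
```

```text
[ 0.6031751  -0.23094453  0.20650068] [-3.14093013e+00  1.11447771e-03 -2.87662398e+00] 7.65
[[325.35174862 168.12190307]]
255 98
```

View pics/c4.png

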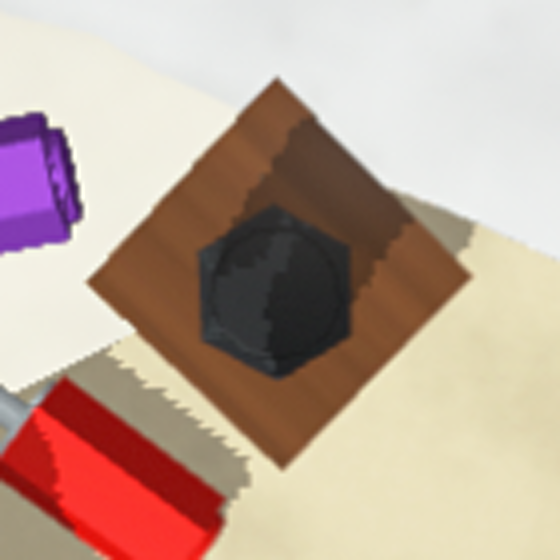

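The black hexagon is centred at crop (276,292), its flats square to the finger direction. The holder block's corners are (278,78), (470,277), (283,468), (88,282).

```bash
python3 - <<'E'
from h import *
z=np.load('w4M.npz');M=(z['K'],float(z['k']),z['R'],z['t'])
f=lambda L,h:onz('wrist',(np.array(L,float)+.5)/4-.5+[255,98],h,M)
for h0 in(.108,.114):
  h=f([(275,205),(350,240),(350,340),(278,380),(203,340),(200,250)],h0);c=h.mean(0);d=h-c
  print('hex',c,np.hypot(*d[:,:2].T).round(4),(np.degrees(np.arctan2(d[:,1],d[:,0]))%60).round(1))
g=f([(278,78),(470,277),(283,468),(88,282)],.056);print('holder',g.mean(0),[np.linalg.norm(g[i]-g[i-1]).round(4) for i in range(4)])
o=ctrl.get_obs();y=o['eef_rot'][2];c=c[:2]-o['ee_pos'][:2]
print(o['ee_pos'],y,'tool d',c@[np.cos(y),np.sin(y)],c@[np.sin(y),-np.cos(y)])
E
```

```text
hex [ 0.54775184 -0.24770672  0.108     ] [0.0173 0.0182 0.0177 0.0175 0.0176 0.0175] [15.7 20.4 13.2 16.4 17.4 15.9]
hex [ 0.54753971 -0.24773021  0.114     ] [0.0169 0.0178 0.0173 0.0171 0.0172 0.0171] [15.7 20.4 13.2 16.4 17.4 15.9]
holder [ 0.5461319  -0.24750773  0.056     ] [np.float64(0.0651), np.float64(0.0645), np.float64(0.0643), np.float64(0.0649)]
[ 0.6031751  -0.23094453  0.20650068] -2.8766239776791496 tool d 0.05808957557695163 -0.0016301349593805404
```

Emit:
{"method": "jog_arm", "body": {"motion": [[0.029,-0.0008,0,0,0,0,0.1],[0.029,-0.0008,0,0,0,0,0.1],[0,0,0,0,0,0,0.1],[0,0,0.04,0,0,0,0.1],[0,0,0.03,0,0,0,0.1]], "squeeze": 20}}

```text
time_s: 8.15
ee_pos: [0.5486, -0.2469, 0.1348]
eef_rot: [-3.141, 0.001, -2.875]
force: [0.4, 0.3, -1.7]
grip_width: 0.0514
grip_force: 0.0
```

Emit:
{"method": "jog_arm", "body": {"motion": [[0,0,0.03,0,0,0,0.1],[0,0,0.02,0,0,0,0.1],[0,0,0.0115,0,0,0,0.1],[0,0,0,0,0,0,0.1],[0,0,0,0,0,0,-1]]}}

```text
time_s: 8.65
ee_pos: [0.5488, -0.2479, 0.075]
eef_rot: [-3.141, 0.001, -2.876]
force: [-0.6, -0.6, -0.0]
grip_width: 0.0467
grip_force: 0.0
```

Emit:
{"method": "jog_arm", "body": {"motion": [[0,0,0,0,0,0,-1],[0,0,0,0,0,0,-1],[0,0,0,0,0,0,-1],[0,0,0,0,0,0,-1],[0,0,0,0,0,0,-1]]}}

```text
time_s: 9.15
ee_pos: [0.5485, -0.2483, 0.0749]
eef_rot: [-3.141, 0.001, -2.876]
force: [-1.1, 1.6, 6.9]
grip_width: 0.0299
grip_force: 19.9
```

Gripped flat to flat (29.9 mm). I'll squeeze harder, lift and look at the blade.

Emit:
{"method": "jog_arm", "body": {"motion": [[0,0,0,0,0,0,-1],[0,0,0,0,0,0,-1],[0,0,-0.01,0,0,0,-1],[0,0,-0.03,0,0,0,-1],[0,0,-0.03,0,0,0,-1]], "squeeze": 60}}

```text
time_s: 9.65
ee_pos: [0.5477, -0.2481, 0.1449]
eef_rot: [3.141, -0.001, -2.877]
force: [0.1, 0.3, -1.3]
grip_width: 0.0296
grip_force: 59.9
```

Emit:
{"method": "jog_arm", "body": {"motion": [[0,0,-0.04,0,0,0,-1],[0,0,-0.03,0,0,0,-1],[0,0,0,0,0,0,-1],[0,0,0,0,0,0,-1]]}}

```text
time_s: 10.05
ee_pos: [0.548, -0.2481, 0.2141]
eef_rot: [-3.141, 0.0, -2.876]
force: [-0.5, -0.4, -1.5]
grip_width: 0.0299
grip_force: 59.9
```

```bash
python3 - <<'E'
from h import *
M=model('wrist');im=save('w5','wrist')[:,:,::-1];S=save('s5','scene')[:,:,::-1];o=ctrl.get_obs();print(o['ee_pos'],o['eef_rot'],o['time_s'],o['force'],o['moment'])
np.savez('w5M.npz',K=M[0],k=M[1],R=M[2],t=M[3])
tip=o['ee_pos']-[0,0,.069]
p=proj('wrist',[tip],M)[0];s=proj('scene',[tip],None)[0];print(p,s)
q=p.astype(int);r=s.astype(int);x,y=q[0]-50,q[1]-60;a,b=r[0]-30,r[1]-45;print(x,y,a,b)
C=lambda i,x,y,w,h,k:cv2.resize(i[y:y+h,x:x+w],None,fx=k,fy=k,interpolation=cv2.INTER_CUBIC)
cv2.imwrite('pics/c5.png',np.hstack([C(im,x,y,100,120,4),C(S,a,b,60,80,6)]))
E
```

```text
[ 0.54756169 -0.24793056  0.21250254] [ 3.13993624e+00 -1.77475131e-03 -2.87645622e+00] 10.15 [-0.64863208  0.33815656 -0.73361663] [0.01896608 0.00878371 0.00720931]
[325.20180341 248.02478824] [351.61054626 263.44149433]
275 188 321 218
```

View pics/c5.png

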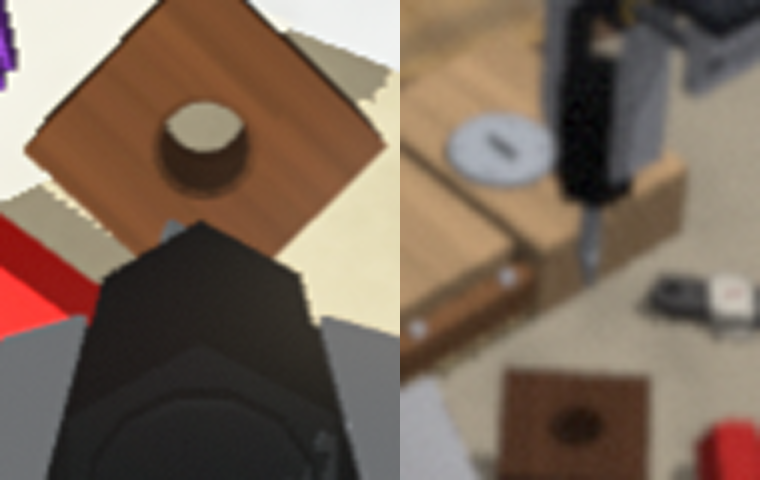

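The scene view (right half) shows the blade edge-on, and the wrist view shows its corner at crop (170,228), upper left of the tip. That puts the blade at tool (0.5,-0.87), world angle about 75°. Next I compute the driver's offset in the grip, the hole centre and the wrist turn.

```bash
python3 - <<'E'
from h import *
z=np.load('w5M.npz');M=(z['K'],float(z['k']),z['R'],z['t'])
ee=np.array([.54756169,-.24793056,.21250254]);y=-2.8764562
tx=np.array([np.cos(y),np.sin(y),0]);ty=np.array([np.sin(y),-np.cos(y),0])
f=lambda L:(np.array(L,float)+.5)/4-.5+[275,188]
for h in(.017,.019):
  w=onz('wrist',f([(201,222),(102,277),(300,273)]),ee[2]-h,M)-ee;print('bottom rim verts tool xy',np.c_[w@tx,w@ty].round(4))
g=onz('wrist',f([(203,149),(158,149),(249,149),(203,198),(203,101)]),.056,M);print('hole',g.round(4),np.linalg.norm(g[1]-g[2]),np.linalg.norm(g[3]-g[4]))
print('blade corner',[(w:=onz('wrist',f([(172,222)]),ee[2]-.069,M)[0]-ee)@tx,w@ty])
im=cv2.imread('pics/w5.png');cv2.imwrite('pics/c5b.png',cv2.resize(im[230:400,250:400],None,fx=3.5,fy=3.5))
E
```

```text
bottom rim verts tool xy [[ 0.0169 -0.0002]
 [ 0.0082 -0.0153]
 [ 0.0089  0.0149]]
bottom rim verts tool xy [[ 0.0164 -0.0002]
 [ 0.0076 -0.0154]
 [ 0.0083  0.015 ]]
hole [[ 0.5465 -0.2481  0.056 ]
 [ 0.5495 -0.2591  0.056 ]
 [ 0.5434 -0.2368  0.056 ]
 [ 0.5588 -0.2447  0.056 ]
 [ 0.5346 -0.2513  0.056 ]] 0.023100505699698237 0.025066279399400173
blade corner [np.float64(0.0038572481583253023), np.float64(-0.005775205971982437)]
```

The driver sits within 0.5 mm of the TCP axis, and the hole is at (0.5465,-0.248), 23 mm across as it should be. I'll move over the disc and turn the wrist by 2.61 rad clockwise, which leaves enough joint range for the cam turn.

Emit:
{"method": "jog_arm", "body": {"motion": [[-0.0254,0.0413,0,0,0,0,-1],[-0.0254,0.0413,0,0,0,0,-1],[-0.0254,0.0413,0,0,0,0,-1],[-0.0254,0.0413,0,0,0,0,-1],[0,0,0,0,0,0.145,-1]]}}

```text
time_s: 10.65
ee_pos: [0.6033, -0.0569, 0.2123]
eef_rot: [3.14, -0.002, -3.017]
force: [-0.4, 0.4, -1.1]
grip_width: 0.0297
grip_force: 59.9
```

Emit:
{"method": "jog_arm", "body": {"motion": [[0,0,0,0,0,0.145,-1],[0,0,0,0,0,0.145,-1],[0,0,0,0,0,0.145,-1],[0,0,0,0,0,0.145,-1],[0,0,0,0,0,0.145,-1]]}}

```text
time_s: 11.15
ee_pos: [0.6024, -0.0621, 0.2123]
eef_rot: [-3.14, -0.002, 2.531]
force: [0.5, 0.2, -2.2]
grip_width: 0.0295
grip_force: 59.9
```

Emit:
{"method": "jog_arm", "body": {"motion": [[0,0,0,0,0,0.145,-1],[0,0,0,0,0,0.145,-1],[0,0,0,0,0,0.145,-1],[0,0,0,0,0,0.145,-1],[0,0,0,0,0,0.145,-1]]}}

```text
time_s: 11.65
ee_pos: [0.6024, -0.0621, 0.2123]
eef_rot: [-3.139, -0.001, 1.806]
force: [0.8, -0.4, -0.6]
grip_width: 0.0296
grip_force: 59.9
```

Emit:
{"method": "jog_arm", "body": {"motion": [[0,0,0,0,0,0.145,-1],[0,0,0,0,0,0.145,-1],[0,0,0,0,0,0.145,-1],[0,0,0,0,0,0.145,-1],[0,0,0,0,0,0.145,-1]]}}

```text
time_s: 12.15
ee_pos: [0.6024, -0.0621, 0.2123]
eef_rot: [-3.139, 0.001, 1.081]
force: [-0.5, -0.7, -1.6]
grip_width: 0.0293
grip_force: 59.9
```

Emit:
{"method": "jog_arm", "body": {"motion": [[0,0,0,0,0,0.145,-1],[0,0,0,0,0,0.145,-1],[0,0,0,0,0,0,-1],[0,0,0,0,0,0,-1]]}}

```text
time_s: 12.55
ee_pos: [0.6026, -0.0621, 0.213]
eef_rot: [-3.14, 0.001, 0.801]
force: [-1.1, -0.4, -0.7]
grip_width: 0.0299
grip_force: 59.9
```

```bash
python3 - <<'E'
from h import *
M=model('wrist');im=save('w6','wrist')[:,:,::-1];o=ctrl.get_obs();print(o['ee_pos'],o['eef_rot'],o['qpos'],o['time_s'],o['force'],o['moment'])
np.savez('w6M.npz',K=M[0],k=M[1],R=M[2],t=M[3])
c=np.array([.6022,-.0618])-o['ee_pos'][:2];y=o['eef_rot'][2];print('tool d',c@[np.cos(y),np.sin(y)],c@[np.sin(y),-np.cos(y)],'yaw err',.798-y)
print(proj('wrist',[[.6022,-.0618,.046]],M))
cv2.imwrite('pics/c6.png',cv2.resize(im[150:330,220:430],None,fx=3,fy=3,interpolation=cv2.INTER_CUBIC))
E
```

```text
[ 0.60265004 -0.06208431  0.21325268] [-3.14064399e+00  6.92509514e-04  8.00953185e-01] [-1.63093025e-01  4.20793632e-01  1.33960688e+00 -2.84778923e-05
  1.38236634e+00  6.06755797e-01] 12.6 [ 5.26259241e-01 -4.33404717e-04 -1.12968993e+00] [-0.0723684   0.14877826 -0.02002851]
tool d -0.00010909877488547495 -0.0005210201361322959 yaw err -0.0029531847672528144
[[324.64781476 226.39927267]]
```

View pics/c6.png

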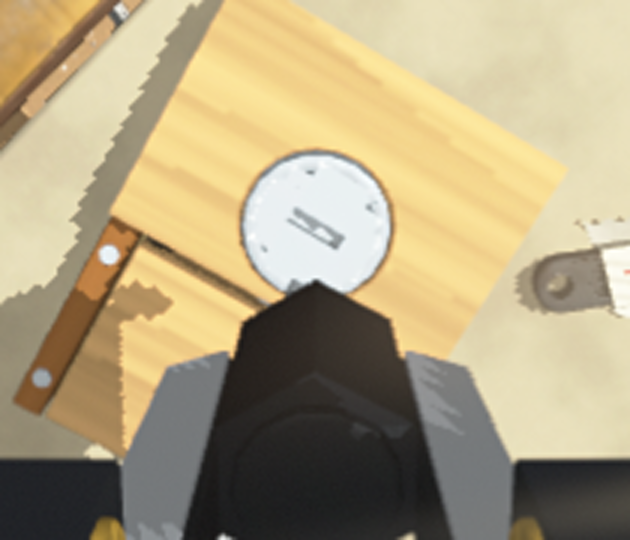

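The slot centre sits at crop (316,229), i.e. px (325.3,226.3), against a predicted (324.6,226.4). The blade corner lies parallel to the slot, so I descend.

Emit:
{"method": "jog_arm", "body": {"motion": [[0,-0.0004,0.03,0,0,0,-1],[0,0,0.03,0,0,0,-1],[0,0,0.02,0,0,0,-1],[0,0,0.01,0,0,0,-1],[0,0,0,0,0,0,-1]]}}

```text
time_s: 13.1
ee_pos: [0.6021, -0.0618, 0.1228]
eef_rot: [-3.14, 0.001, 0.798]
force: [-0.7, -0.1, -1.6]
grip_width: 0.0296
grip_force: 59.9
```

Emit:
{"method": "jog_arm", "body": {"motion": [[0,0,0.003,0,0,0,-1],[0,0,0.003,0,0,0,-1],[0,0,0.002,0,0,0,-1],[0,0,0.001,0,0,0,-1],[0,0,0,0,0,0,-1]]}}

```text
time_s: 13.6
ee_pos: [0.6026, -0.0619, 0.1151]
eef_rot: [3.141, -0.0, 0.797]
force: [-0.1, 0.1, -1.4]
grip_width: 0.0298
grip_force: 59.9
```

Emit:
{"method": "jog_arm", "body": {"motion": [[0,0,0.001,0,0,0,-1],[0,0,0.001,0,0,0,-1],[0,0,0.0005,0,0,0,-1],[0,0,0,0,0,0,-1]]}}

```text
time_s: 14.0
ee_pos: [0.6024, -0.0619, 0.1122]
eef_rot: [-3.141, 0.0, 0.797]
force: [-1.0, -0.8, -1.0]
grip_width: 0.0295
grip_force: 59.9
```

The blade is in the slot with no force. I'll go to about 6.5 mm deep.

Emit:
{"method": "jog_arm", "body": {"motion": [[0,0,0.001,0,0,0,-1],[0,0,0.001,0,0,0,-1],[0,0,0.001,0,0,0,-1],[0,0,0,0,0,0,-1],[0,0,0,0,0,0,-1]]}}

```text
time_s: 14.5
ee_pos: [0.6022, -0.0619, 0.1091]
eef_rot: [-3.141, 0.001, 0.797]
force: [-4.2, -0.9, 0.2]
grip_width: 0.0295
grip_force: 59.9
```

```bash
python3 - <<'E'
from h import *
o=ctrl.get_obs();print({k:np.round(v,4) for k,v in o.items()})
E
```

```text
{'time_s': np.float64(14.5), 'qpos': array([-1.6290e-01,  5.1230e-01,  1.4566e+00, -3.0000e-04,  1.1738e+00,
        6.1130e-01]), 'joint_vel': array([-0.0007, -0.0001, -0.0011,  0.0011,  0.0021,  0.0017]), 'tau': array([ 1.11890e+00, -6.36964e+01, -3.55944e+01,  7.00000e-01,
       -1.50890e+00, -2.37000e-02]), 'ee_pos': array([ 0.6022, -0.0619,  0.1091]), 'eef_rot': array([-3.1408e+00,  8.0000e-04,  7.9670e-01]), 'force': array([-4.2121, -0.946 ,  0.2178]), 'moment': array([-0.4745,  1.3014, -0.0385]), 'grip_force': np.float64(59.9062), 'grip_width': np.float64(0.0295)}
```

The blade is seated 5.8 mm deep, with a 4 N side load towards -x. I'll ease that, go 0.8 mm deeper and start turning clockwise, watching the torque.

Emit:
{"method": "jog_arm", "body": {"motion": [[-0.0005,-0.0005,0.0008,0,0,0,-1],[0,0,0,0,0,0,-1],[0,0,0,0,0,0,-1],[0,0,0,0,0,0.04,-1],[0,0,0,0,0,0.04,-1]]}}

```text
time_s: 15.0
ee_pos: [0.6018, -0.0617, 0.1085]
eef_rot: [-3.141, 0.0, 0.715]
force: [-4.1, 0.6, -0.3]
grip_width: 0.0298
grip_force: 59.9
```

Emit:
{"method": "jog_arm", "body": {"motion": [[0,0,0,0,0,0.04,-1],[0,0,0,0,0,0.04,-1],[0,0,0,0,0,0.04,-1],[0,0,0,0,0,0.04,-1],[0,0,0,0,0,0.04,-1]]}}

```text
time_s: 15.5
ee_pos: [0.601, -0.0614, 0.1083]
eef_rot: [-3.14, 0.002, 0.515]
force: [-8.3, 1.3, 1.2]
grip_width: 0.0296
grip_force: 59.9
```

```bash
cat > st.py <<'E'
from h import *
o=ctrl.get_obs();print('t %.2f yaw %.3f q6 %.3f tau6 %.3f'%(o['time_s'],o['eef_rot'][2],o['qpos'][5],o['tau'][5]),'M',o['moment'].round(3),'F',o['force'].round(1),o['ee_pos'].round(4))
E
python3 st.py
```

```text
t 15.50 yaw 0.515 q6 0.893 tau6 -0.769 M [0.25  2.356 0.075] F [-8.3  1.3  1.2] [ 0.601  -0.0614  0.1083]
```

Emit:
{"method": "jog_arm", "body": {"motion": [[-0.0009,-0.0005,0,0,0,0,-1],[0,0,0,0,0,0,-1],[0,0,0,0,0,0,-1]]}}

```text
time_s: 15.8
ee_pos: [0.6006, -0.0616, 0.1084]
eef_rot: [-3.141, 0.0, 0.517]
force: [-5.1, 2.1, -2.6]
grip_width: 0.0291
grip_force: 59.9
```

```bash
python3 st.py
```

```text
t 15.80 yaw 0.517 q6 0.890 tau6 0.058 M [0.466 1.474 0.031] F [-5.1  2.1 -2.6] [ 0.6006 -0.0616  0.1084]
```

Emit:
{"method": "jog_arm", "body": {"motion": [[-0.0008,-0.0009,0,0,0,0,-1],[0,0,0,0,0,0.04,-1],[0,0,0,0,0,0.04,-1],[0,0,0,0,0,0,-1],[0,0,0,0,0,0,-1]]}}

```text
time_s: 16.3
ee_pos: [0.6, -0.0614, 0.1086]
eef_rot: [3.141, -0.001, 0.438]
force: [0.4, 0.9, -4.6]
grip_width: 0.0296
grip_force: 59.9
```

```bash
python3 st.py
```

```text
t 16.30 yaw 0.438 q6 0.970 tau6 0.214 M [0.306 0.061 0.057] F [ 0.4  0.9 -4.6] [ 0.6    -0.0614  0.1086]
```

The side load is gone. I'll keep turning.

Emit:
{"method": "jog_arm", "body": {"motion": [[0,0,0,0,0,0.05,-1],[0,0,0,0,0,0.05,-1],[0,0,0,0,0,0.05,-1],[0,0,0,0,0,0,-1],[0,0,0,0,0,0,-1]]}}

```text
time_s: 16.8
ee_pos: [0.5999, -0.0613, 0.1086]
eef_rot: [-3.142, -0.001, 0.289]
force: [2.1, 3.2, -5.5]
grip_width: 0.0293
grip_force: 59.9
```

```bash
python3 st.py
```

```text
t 16.80 yaw 0.289 q6 1.119 tau6 0.236 M [ 0.632 -0.34   0.061] F [ 2.1  3.2 -5.5] [ 0.5999 -0.0613  0.1086]
```

Emit:
{"method": "jog_arm", "body": {"motion": [[0.0007,-0.0006,0,0,0,0.03,-1],[0,0,0,0,0,0.03,-1],[0,0,0,0,0,0.03,-1],[0,0,0,0,0,0.03,-1],[0,0,0,0,0,0,-1]]}}

```text
time_s: 17.3
ee_pos: [0.6002, -0.0609, 0.1087]
eef_rot: [3.141, -0.0, 0.168]
force: [-0.2, -0.7, -4.2]
grip_width: 0.0294
grip_force: 59.9
```

```bash
python3 st.py
```

```text
t 17.30 yaw 0.168 q6 1.242 tau6 0.661 M [0.015 0.045 0.119] F [-0.2 -0.7 -4.2] [ 0.6002 -0.0609  0.1087]
```

Emit:
{"method": "jog_arm", "body": {"motion": [[0,0,0,0,0,0.03,-1],[0,0,0,0,0,0.03,-1],[0,0,0,0,0,0.03,-1],[0,0,0,0,0,0,-1]]}}

```text
time_s: 17.7
ee_pos: [0.6003, -0.0608, 0.1087]
eef_rot: [3.141, -0.0, 0.078]
force: [-0.2, 0.2, -4.9]
grip_width: 0.0296
grip_force: 59.9
```

```bash
python3 st.py
```

```text
t 17.70 yaw 0.078 q6 1.331 tau6 0.662 M [ 0.134 -0.018  0.118] F [-0.2  0.2 -4.9] [ 0.6003 -0.0608  0.1087]
```

Emit:
{"method": "jog_arm", "body": {"motion": [[0,0,0,0,0,0.03,-1],[0,0,0,0,0,0.03,-1],[0,0,0,0,0,0.03,-1],[0,0,0,0,0,0,-1]]}}

```text
time_s: 18.1
ee_pos: [0.6003, -0.0607, 0.1087]
eef_rot: [3.142, -0.0, -0.012]
force: [1.8, 1.8, -4.6]
grip_width: 0.0294
grip_force: 59.9
```

```bash
python3 st.py
```

```text
t 18.10 yaw -0.012 q6 1.421 tau6 0.664 M [ 0.327 -0.3    0.081] F [ 1.8  1.8 -4.6] [ 0.6003 -0.0607  0.1087]
```

Emit:
{"method": "jog_arm", "body": {"motion": [[0.0004,-0.0004,0,0,0,0.03,-1],[0,0,0,0,0,0.03,-1],[0,0,0,0,0,0.03,-1],[0,0,0,0,0,0,-1]]}}

```text
time_s: 18.5
ee_pos: [0.6005, -0.0605, 0.1086]
eef_rot: [3.141, 0.0, -0.102]
force: [0.5, 0.7, -5.5]
grip_width: 0.0297
grip_force: 59.9
```

```bash
python3 st.py
```

```text
t 18.50 yaw -0.102 q6 1.512 tau6 0.693 M [-0.007  0.076  0.133] F [ 0.5  0.7 -5.5] [ 0.6005 -0.0605  0.1086]
```

Emit:
{"method": "jog_arm", "body": {"motion": [[0,0,0,0,0,0.03,-1],[0,0,0,0,0,0.03,-1],[0,0,0,0,0,0.02,-1],[0,0,0,0,0,0,-1]]}}

```text
time_s: 18.9
ee_pos: [0.6006, -0.0604, 0.1086]
eef_rot: [3.141, -0.0, -0.182]
force: [0.9, 0.0, -5.6]
grip_width: 0.0293
grip_force: 59.9
```

```bash
python3 st.py
```

```text
t 18.90 yaw -0.182 q6 1.592 tau6 0.508 M [ 0.018 -0.05   0.11 ] F [ 0.9  0.  -5.6] [ 0.6006 -0.0604  0.1086]
```

Emit:
{"method": "jog_arm", "body": {"motion": [[0,0,0,0,0,0.03,-1],[0,0,0,0,0,0.03,-1],[0,0,0,0,0,0.02,-1],[0,0,0,0,0,0,-1]]}}

```text
time_s: 19.3
ee_pos: [0.6007, -0.0603, 0.1086]
eef_rot: [-3.142, -0.0, -0.263]
force: [0.1, 0.4, -5.6]
grip_width: 0.0297
grip_force: 59.9
```

```bash
python3 st.py
```

```text
t 19.30 yaw -0.263 q6 1.673 tau6 0.530 M [ 0.124 -0.296  0.136] F [ 0.1  0.4 -5.6] [ 0.6007 -0.0603  0.1086]
```

Emit:
{"method": "jog_arm", "body": {"motion": [[0,0,0,0,0,0.03,-1],[0,0,0,0,0,0.03,-1],[0,0,0,0,0,0.02,-1],[0,0,0,0,0,0,-1]]}}

```text
time_s: 19.7
ee_pos: [0.6007, -0.0602, 0.1087]
eef_rot: [-3.141, -0.0, -0.343]
force: [2.2, 1.8, -6.4]
grip_width: 0.0298
grip_force: 59.9
```

```bash
python3 st.py
```

```text
t 19.70 yaw -0.343 q6 1.753 tau6 0.544 M [ 0.295 -0.531  0.111] F [ 2.2  1.8 -6.4] [ 0.6007 -0.0602  0.1087]
```

Emit:
{"method": "jog_arm", "body": {"motion": [[0.0002,-0.0005,0,0,0,0.03,-1],[0,0,0,0,0,0.03,-1],[0,0,0,0,0,0.02,-1],[0,0,0,0,0,0,-1]]}}

```text
time_s: 20.1
ee_pos: [0.6009, -0.0601, 0.1086]
eef_rot: [3.141, -0.0, -0.423]
force: [1.7, -1.9, -6.2]
grip_width: 0.0296
grip_force: 59.9
```

```bash
python3 st.py
```

```text
t 20.10 yaw -0.423 q6 1.834 tau6 0.550 M [-0.172 -0.234  0.152] F [ 1.7 -1.9 -6.2] [ 0.6009 -0.0601  0.1086]
```

Emit:
{"method": "jog_arm", "body": {"motion": [[0,0,0,0,0,0.03,-1],[0,0,0,0,0,0.03,-1],[0,0,0,0,0,0.02,-1],[0,0,0,0,0,0,-1]]}}

```text
time_s: 20.5
ee_pos: [0.601, -0.06, 0.1087]
eef_rot: [3.142, -0.0, -0.503]
force: [2.1, -0.2, -6.5]
grip_width: 0.0298
grip_force: 59.9
```

```bash
python3 st.py
```

```text
t 20.50 yaw -0.503 q6 1.914 tau6 0.559 M [-0.134 -0.442  0.192] F [ 2.1 -0.2 -6.5] [ 0.601  -0.06    0.1087]
```

Emit:
{"method": "jog_arm", "body": {"motion": [[0,0,0,0,0,0.03,-1],[0,0,0,0,0,0.02,-1],[0,0,0,0,0,0,-1]]}}

```text
time_s: 20.8
ee_pos: [0.601, -0.0599, 0.1086]
eef_rot: [-3.142, -0.0, -0.553]
force: [3.0, -1.2, -7.1]
grip_width: 0.0296
grip_force: 59.9
```

```bash
python3 st.py
```

```text
t 20.80 yaw -0.553 q6 1.964 tau6 0.560 M [-0.142 -0.588  0.203] F [ 3.  -1.2 -7.1] [ 0.601  -0.0599  0.1086]
```

Emit:
{"method": "jog_arm", "body": {"motion": [[0.0004,0,0,0,0,0.03,-1],[0,0,0,0,0,0.02,-1],[0,0,0,0,0,0,-1]]}}

```text
time_s: 21.1
ee_pos: [0.6013, -0.06, 0.1087]
eef_rot: [-3.141, 0.0, -0.604]
force: [1.9, 0.2, -6.2]
grip_width: 0.0295
grip_force: 59.9
```

```bash
python3 st.py
```

```text
t 21.10 yaw -0.604 q6 2.015 tau6 0.583 M [ 0.217 -0.38   0.168] F [ 1.9  0.2 -6.2] [ 0.6013 -0.06    0.1087]
```

Emit:
{"method": "jog_arm", "body": {"motion": [[0,0,0,0,0,0.03,-1],[0,0,0,0,0,0.02,-1],[0,0,0,0,0,0,-1]]}}

```text
time_s: 21.4
ee_pos: [0.6013, -0.06, 0.1087]
eef_rot: [-3.141, 0.0, -0.653]
force: [2.0, 1.2, -6.7]
grip_width: 0.0294
grip_force: 59.9
```

```bash
python3 st.py
```

```text
t 21.40 yaw -0.653 q6 2.064 tau6 0.583 M [ 0.364 -0.553  0.13 ] F [ 2.   1.2 -6.7] [ 0.6013 -0.06    0.1087]
```

Emit:
{"method": "jog_arm", "body": {"motion": [[0,0,0,0,0,0.03,-1],[0,0,0,0,0,0.02,-1],[0,0,0,0,0,0,-1]]}}

```text
time_s: 21.7
ee_pos: [0.6014, -0.06, 0.1087]
eef_rot: [-3.141, -0.0, -0.703]
force: [3.3, 0.9, -6.4]
grip_width: 0.0294
grip_force: 59.9
```

```bash
python3 st.py
```

```text
t 21.70 yaw -0.703 q6 2.114 tau6 0.583 M [ 0.455 -0.683  0.252] F [ 3.3  0.9 -6.4] [ 0.6014 -0.06    0.1087]
```

Emit:
{"method": "jog_arm", "body": {"motion": [[0.0003,-0.0002,0,0,0,0.02,-1],[0,0,0,0,0,0.02,-1],[0,0,0,0,0,0,-1]]}}

```text
time_s: 22.0
ee_pos: [0.6016, -0.0601, 0.1086]
eef_rot: [3.142, 0.0, -0.744]
force: [1.6, 1.6, -6.1]
grip_width: 0.0297
grip_force: 59.9
```

```bash
python3 st.py
```

```text
t 22.00 yaw -0.744 q6 2.155 tau6 0.566 M [ 0.611 -0.345  0.246] F [ 1.6  1.6 -6.1] [ 0.6016 -0.0601  0.1086]
```

Emit:
{"method": "jog_arm", "body": {"motion": [[0,0,0,0,0,0,-1]]}}

```text
time_s: 22.1
ee_pos: [0.6016, -0.0601, 0.1087]
eef_rot: [-3.142, 0.0, -0.743]
force: [1.2, 2.4, -5.0]
grip_width: 0.0298
grip_force: 59.9
```

```bash
python3 st.py
```

```text
t 22.10 yaw -0.743 q6 2.154 tau6 0.272 M [ 0.703 -0.339  0.193] F [ 1.2  2.4 -5. ] [ 0.6016 -0.0601  0.1087]
```

Emit:
{"method": "jog_arm", "body": {"motion": [[0,0,0,0,0,0.02,-1],[0,0,0,0,0,0.02,-1],[0,0,0,0,0,0,-1]]}}

```text
time_s: 22.4
ee_pos: [0.6017, -0.0601, 0.1087]
eef_rot: [-3.141, 0.0, -0.784]
force: [1.7, 2.4, -5.8]
grip_width: 0.0296
grip_force: 59.9
```

```bash
python3 st.py
```

```text
t 22.40 yaw -0.784 q6 2.195 tau6 0.579 M [ 0.769 -0.417  0.23 ] F [ 1.7  2.4 -5.8] [ 0.6017 -0.0601  0.1087]
```

Emit:
{"method": "jog_arm", "body": {"motion": [[0,0,0,0,0,0,-1]]}}

```text
time_s: 22.5
ee_pos: [0.6017, -0.0601, 0.1087]
eef_rot: [-3.142, 0.0, -0.783]
force: [1.7, 2.1, -6.1]
grip_width: 0.0298
grip_force: 59.9
```

```bash
python3 st.py
```

```text
t 22.50 yaw -0.783 q6 2.194 tau6 0.283 M [ 0.811 -0.372  0.182] F [ 1.7  2.1 -6.1] [ 0.6017 -0.0601  0.1087]
```

Emit:
{"method": "jog_arm", "body": {"motion": [[0,-0.0003,0,0,0,0.02,-1],[0,0,0,0,0,0.02,-1],[0,0,0,0,0,0,-1]]}}

```text
time_s: 22.8
ee_pos: [0.6018, -0.06, 0.1086]
eef_rot: [3.141, 0.0, -0.824]
force: [0.9, 1.7, -5.3]
grip_width: 0.03
grip_force: 59.9
```

```bash
python3 st.py
```

```text
t 22.80 yaw -0.824 q6 2.235 tau6 0.636 M [ 0.463 -0.072  0.273] F [ 0.9  1.7 -5.3] [ 0.6018 -0.06    0.1086]
```

Emit:
{"method": "jog_arm", "body": {"motion": [[0,0,0,0,0,0,-1]]}}

```text
time_s: 22.9
ee_pos: [0.6018, -0.06, 0.1086]
eef_rot: [3.141, 0.0, -0.823]
force: [0.2, 1.8, -5.9]
grip_width: 0.0301
grip_force: 59.9
```

```bash
python3 st.py
```

```text
t 22.90 yaw -0.823 q6 2.234 tau6 0.338 M [0.452 0.012 0.236] F [ 0.2  1.8 -5.9] [ 0.6018 -0.06    0.1086]
```

Emit:
{"method": "jog_arm", "body": {"motion": [[0,0,0,0,0,0.02,-1],[0,0,0,0,0,0.01,-1],[0,0,0,0,0,0,-1]]}}

```text
time_s: 23.2
ee_pos: [0.6018, -0.06, 0.1086]
eef_rot: [3.141, 0.0, -0.854]
force: [1.5, 1.4, -5.3]
grip_width: 0.0296
grip_force: 59.9
```

```bash
python3 st.py
```

```text
t 23.20 yaw -0.854 q6 2.265 tau6 0.535 M [ 0.375 -0.019  0.35 ] F [ 1.5  1.4 -5.3] [ 0.6018 -0.06    0.1086]
```

Emit:
{"method": "jog_arm", "body": {"motion": [[0,0,0,0,0,0,-1]]}}

```text
time_s: 23.3
ee_pos: [0.6018, -0.06, 0.1086]
eef_rot: [3.141, 0.0, -0.853]
force: [0.4, 1.0, -4.8]
grip_width: 0.03
grip_force: 59.9
```

```bash
python3 st.py
```

```text
t 23.30 yaw -0.853 q6 2.264 tau6 0.358 M [ 0.39  -0.054  0.277] F [ 0.4  1.  -4.8] [ 0.6018 -0.06    0.1086]
```

Emit:
{"method": "jog_arm", "body": {"motion": [[0,0,0,0,0,0.02,-1],[0,0,0,0,0,0.01,-1],[0,0,0,0,0,0,-1]]}}

```text
time_s: 23.6
ee_pos: [0.6018, -0.06, 0.1086]
eef_rot: [3.142, 0.0, -0.884]
force: [1.2, 0.4, -5.4]
grip_width: 0.0298
grip_force: 59.9
```

```bash
python3 st.py
```

```text
t 23.60 yaw -0.884 q6 2.295 tau6 0.586 M [ 0.384 -0.053  0.346] F [ 1.2  0.4 -5.4] [ 0.6018 -0.06    0.1086]
```

Emit:
{"method": "jog_arm", "body": {"motion": [[0,0,0,0,0,0,-1]]}}

```text
time_s: 23.7
ee_pos: [0.6018, -0.06, 0.1086]
eef_rot: [3.141, 0.0, -0.883]
force: [0.8, 0.7, -5.8]
grip_width: 0.0296
grip_force: 59.9
```

```bash
python3 st.py
```

```text
t 23.70 yaw -0.883 q6 2.294 tau6 0.409 M [ 0.377 -0.073  0.344] F [ 0.8  0.7 -5.8] [ 0.6018 -0.06    0.1086]
```

Emit:
{"method": "jog_arm", "body": {"motion": [[0,0,0,0,0,0,-1]]}}

```text
time_s: 23.8
ee_pos: [0.6018, -0.06, 0.1086]
eef_rot: [3.142, -0.0, -0.883]
force: [0.7, 1.0, -6.4]
grip_width: 0.0297
grip_force: 59.9
```

```bash
python3 st.py
```

```text
t 23.80 yaw -0.883 q6 2.294 tau6 0.371 M [ 0.27  -0.099  0.403] F [ 0.7  1.  -6.4] [ 0.6018 -0.06    0.1086]
```

Emit:
{"method": "jog_arm", "body": {"motion": [[0,0,0,0,0,0.015,-1],[0,0,0,0,0,0,-1]]}}

```text
time_s: 24.0
ee_pos: [0.6019, -0.0599, 0.1086]
eef_rot: [-3.142, -0.0, -0.899]
force: [1.6, 1.7, -6.5]
grip_width: 0.0294
grip_force: 60.0
```

```bash
python3 st.py
```

```text
t 24.00 yaw -0.899 q6 2.310 tau6 0.614 M [ 0.315 -0.132  0.432] F [ 1.6  1.7 -6.5] [ 0.6019 -0.0599  0.1086]
```

Emit:
{"method": "jog_arm", "body": {"motion": [[0,0,0,0,0,0,-1]]}}

```text
time_s: 24.1
ee_pos: [0.6019, -0.0599, 0.1086]
eef_rot: [-3.142, -0.0, -0.898]
force: [1.1, 0.3, -5.9]
grip_width: 0.0299
grip_force: 60.0
```

```bash
python3 st.py
```

```text
t 24.10 yaw -0.898 q6 2.309 tau6 0.439 M [ 0.364 -0.205  0.398] F [ 1.1  0.3 -5.9] [ 0.6019 -0.0599  0.1086]
```

Emit:
{"method": "jog_arm", "body": {"motion": [[0,0,0,0,0,0,-1]]}}

```text
time_s: 24.2
ee_pos: [0.6019, -0.0599, 0.1086]
eef_rot: [-3.142, -0.0, -0.898]
force: [1.1, 1.2, -6.5]
grip_width: 0.0295
grip_force: 60.0
```

```bash
python3 st.py; python3 - <<'E'
from h import *
im=save('w7','wrist')[:,:,::-1];S=save('t7','top')[:,:,::-1]
cv2.imwrite('pics/c7.png',np.hstack([im,]))
E
```

```text
t 24.20 yaw -0.898 q6 2.309 tau6 0.395 M [ 0.285 -0.144  0.459] F [ 1.1  1.2 -6.5] [ 0.6019 -0.0599  0.1086]
```

Torque reads about 0.42 N m over repeated readings, so the joint is snug and I stop here. The drift while turning gives a tip offset of about (1.4,1.2) mm in the tool and puts the disc at (0.6018,-0.0619), matching vision. I'll unload the blade and lift out.

Emit:
{"method": "jog_arm", "body": {"motion": [[0,0,0,0,0,-0.04,-1],[0,0,0,0,0,-0.05,-1],[0,0,0,0,0,-0.05,-1],[0,0,0,0,0,-0.05,-1],[0,0,0,0,0,0,-1]]}}

```text
time_s: 24.8
ee_pos: [0.6018, -0.0601, 0.1088]
eef_rot: [3.141, 0.0, -0.708]
force: [-0.4, 0.2, -4.6]
grip_width: 0.0295
grip_force: 59.9
```

```bash
python3 st.py
```

```text
t 24.80 yaw -0.708 q6 2.119 tau6 -0.914 M [0.149 0.377 0.022] F [-0.4  0.2 -4.6] [ 0.6018 -0.0601  0.1088]
```

Emit:
{"method": "jog_arm", "body": {"motion": [[0,0,-0.008,0,0,0,-1],[0,0,-0.02,0,0,0,-1],[0,0,-0.036,0,0,0,-1],[0,0,-0.04,0,0,0,-1],[0.0197,0.0444,0,0,0,0,-1]]}}

```text
time_s: 25.3
ee_pos: [0.5907, -0.1039, 0.2196]
eef_rot: [-3.136, -0.009, -0.705]
force: [0.2, -1.0, -2.3]
grip_width: 0.0297
grip_force: 59.9
```

Emit:
{"method": "jog_arm", "body": {"motion": [[0.0197,0.0444,0,0,0,0,-1],[0.0197,0.0444,0,0,0,0,-1],[0.0197,0.0444,0,0,0,0,-1],[0,0,0,0,0,0,-1],[0,0,0,0,0,0,-1]]}}

```text
time_s: 25.8
ee_pos: [0.546, -0.247, 0.2136]
eef_rot: [-3.141, -0.001, -0.711]
force: [0.5, -0.1, -1.5]
grip_width: 0.0301
grip_force: 59.9
```

```bash
python3 st.py; python3 - <<'E'
from h import *
M=model('wrist');im=save('w8','wrist')[:,:,::-1];S=save('s8','scene')[:,:,::-1];T=save('t8','top')[:,:,::-1]
C=lambda i,x,y,w,h,W,H:cv2.resize(i[y:y+h,x:x+w],(W,H),interpolation=cv2.INTER_CUBIC)
cv2.imwrite('pics/c8.png',np.hstack([C(im,200,120,240,260,400,433),C(T,262,200,96,104,400,433)]))
print(proj('wrist',[[.5465,-.248,.056]],M))
E
```

```text
t 25.80 yaw -0.711 q6 1.796 tau6 -0.184 M [0.063 0.121 0.011] F [ 0.5 -0.1 -1.5] [ 0.546  -0.247   0.2136]
[[326.56939202 226.83931636]]
```

View pics/c8.png

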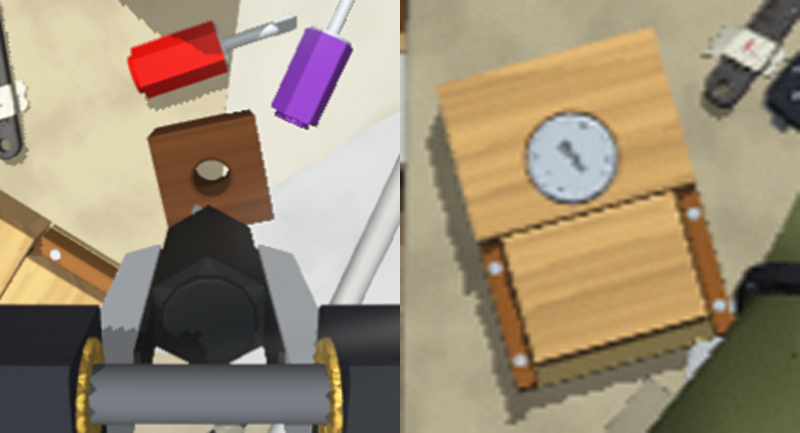

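The top half shows the rail snug to the board and the slot turned. The wrist half shows the hole at (326.6,224.5) px, against a predicted (326.6,226.8). I lower the driver in.

Emit:
{"method": "jog_arm", "body": {"motion": [[0,0,0.035,0,0,0,-1],[0,0,0.03,0,0,0,-1],[0,0,0.01,0,0,0,-1],[0,0,0.008,0,0,0,-1],[0,0,0.008,0,0,0,-1]]}}

```text
time_s: 26.45
ee_pos: [0.547, -0.2459, 0.1225]
eef_rot: [-3.141, -0.002, -0.708]
force: [0.7, -0.3, -1.2]
grip_width: 0.0294
grip_force: 59.9
```

```bash
python3 st.py
```

```text
t 26.45 yaw -0.708 q6 1.795 tau6 0.006 M [0.009 0.169 0.039] F [ 0.7 -0.3 -1.2] [ 0.547  -0.2459  0.1225]
```

Emit:
{"method": "jog_arm", "body": {"motion": [[0,0,0.01,0,0,0,-1],[0,0,0.01,0,0,0,-1],[0,0,0.01,0,0,0,-1],[0,0,0.008,0,0,0,-1],[0,0,0.004,0,0,0,-1]]}}

```text
time_s: 26.95
ee_pos: [0.546, -0.246, 0.0787]
eef_rot: [3.141, 0.001, -0.708]
force: [0.5, 0.6, -1.6]
grip_width: 0.03
grip_force: 59.9
```

Emit:
{"method": "jog_arm", "body": {"motion": [[0,0,0.001,0,0,0,-1],[0,0,0.001,0,0,0,-1],[0,0,0,0,0,0,-1]]}}

```text
time_s: 27.25
ee_pos: [0.5463, -0.2462, 0.0779]
eef_rot: [-3.141, -0.0, -0.708]
force: [-1.1, 0.6, -1.9]
grip_width: 0.0295
grip_force: 59.9
```

Emit:
{"method": "jog_arm", "body": {"motion": [[0,0,0.001,0,0,0,-1],[0,0,0.001,0,0,0,-1],[0,0,0,0,0,0,-1]]}}

```text
time_s: 27.55
ee_pos: [0.5462, -0.2461, 0.0756]
eef_rot: [3.142, 0.0, -0.708]
force: [0.4, -0.0, -1.5]
grip_width: 0.0298
grip_force: 59.9
```

Emit:
{"method": "jog_arm", "body": {"motion": [[0,0,0.0006,0,0,0,-1],[0,0,0,0,0,0,-1]]}}

```text
time_s: 27.75
ee_pos: [0.5462, -0.2461, 0.075]
eef_rot: [3.142, 0.0, -0.708]
force: [0.4, -0.2, -2.1]
grip_width: 0.0297
grip_force: 59.9
```

At the original grasp height and unloaded; I release and rise.

Emit:
{"method": "jog_arm", "body": {"motion": [[0,0,0,0,0,0,-0.2],[0,0,0,0,0,0,0.1],[0,0,0,0,0,0,0.1],[0,0,0,0,0,0,0.1],[0,0,0,0,0,0,0.1]], "squeeze": 20}}

```text
time_s: 28.25
ee_pos: [0.5462, -0.2461, 0.0751]
eef_rot: [-3.142, -0.0, -0.708]
force: [-0.2, -0.1, -0.7]
grip_width: 0.0516
grip_force: 0.0
```

Emit:
{"method": "jog_arm", "body": {"motion": [[0,0,-0.015,0,0,0,0.1],[0,0,-0.03,0,0,0,0.1],[0,0,-0.045,0,0,0,0.1],[0,0,-0.045,0,0,0,0.1],[-0.045,0,0,0,0,0,0.1]]}}

```text
time_s: 28.75
ee_pos: [0.5162, -0.2197, 0.2185]
eef_rot: [-3.138, -0.014, -0.709]
force: [0.9, 1.0, -0.2]
grip_width: 0.0518
grip_force: 0.0
```

Emit:
{"method": "jog_arm", "body": {"motion": [[-0.045,0,0,0,0,0,0.1],[0,0,0,0,0,0,0.1],[0,0,0,0,0,0,0.1]]}}

```text
time_s: 29.05
ee_pos: [0.478, -0.1874, 0.2117]
eef_rot: [-3.141, -0.002, -0.708]
force: [-0.8, -0.3, -0.6]
grip_width: 0.0517
grip_force: 0.0
```

```bash
python3 - <<'E'
from h import *
o=ctrl.get_obs();print(o['ee_pos'],o['grip_width'],o['force'])
M=model('wrist');im=save('w9','wrist')
p=proj('wrist',[[.5465,-.248,.118],[.5465,-.248,.112]],M);print(p)
g=im.max(2);x,y=p[0].astype(int);x0,y0=max(0,x-45),max(0,y-45)
m=np.zeros_like(g);m[y0:y+45,x0:x+45]=(g[y0:y+45,x0:x+45]<60)*255
c=max(cv2.findContours(m,0,1)[0],key=cv2.contourArea);print(cv2.contourArea(c),cv2.boundingRect(c),cv2.minEnclosingCircle(c))
ap=cv2.approxPolyDP(c,3,True)[:,0];print(ap.tolist());
print(onz('wrist',ap.astype(float),.114,M).round(4).tolist())
E
```

```text
[ 0.47796275 -0.18744565  0.21171449] 0.05167106743367363 [-0.75545791 -0.27946789 -0.64376667]
[[328.44121948 128.34148001]
 [328.37585191 129.03117224]]
1194.0 (307, 106, 37, 46) ((325.5, 128.5), 22.5500431060791)
[[324, 106], [307, 118], [309, 141], [327, 151], [343, 140], [341, 115]]
[[0.5617, -0.2565, 0.114], [0.5636, -0.2406, 0.114], [0.5494, -0.2303, 0.114], [0.5343, -0.2361, 0.114], [0.5325, -0.2513, 0.114], [0.548, -0.2622, 0.114]]
```

The handle's hexagon is regular and centred at (0.548,-0.246) over the hole, so the driver stands upright. Handing in.

```bash
python3 -c "
from station import ctrl
print(ctrl.hand_in())"
```

```text
the job is handed in; nothing more can be done
None
```

I handed the job in at about 29 s, and `hand_in()` gave no verdict: the rail is snug against the board, the cam was stopped at about 0.42 N m (torque readings scattered by about 0.03), and the driver is standing upright in its holder.

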